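# Hang the cutter bin on the rail and park it under the keeper

## Task

Hang the loose bin on the rack's upper rail without losing the cutter in it: lift its back lip over the rail in the open left part, lower it until the lip has caught and the rail carries it, then slide it to the right under the keeper strip until it is up against the end stop, and let go. The rail can be clamped anywhere over a short range of height, so feel for it; do not drop the bin or force it against the rack, and leave the bowl, tape roll and scraper where they are.

Things in the scene. Friction and masses are not known exactly. Their poses are not given: they have to be found in the camera images.
- bin: Loose grey plastic bin on the table (the two on the lower rail are fixed), 110 deep (x) x 60 wide (y) x 75 mm high, walls 2.5, open top, front wall (-x) only 45 high. 0.09 to 0.18 kg. Origin: centre of its underside, z up, +x its back (outer face x = 55), whose top carries the lip.
- bin_lip (a point): Middle of the lower edge of the bin's lip (x = 64.5, y = 0, z = 60 mm in the bin's frame). The lip: a bridge 50 mm wide (y), 3 thick (z = 72 to 75), runs 11 mm back from the top of the back wall, then a flange 3 mm thick (x = 63 to 66) turns down to z = 60; 8 mm is open between flange and back wall.
- bin_grip (a point): Where to grip the bin across its 60 mm width from above: 10 mm behind its middle, 55 mm above its underside. The side walls are flat and 75 mm high from 15 mm before its middle to its back. Held loosely it pitches: grip with 60 N or more.
- cutter: Plain metal ring cutter, 48 mm diameter, 34 mm high, lying loose in the bin and to stay in it; origin: centre of its underside.
- rack: Metal rack fixed on the table, facing the robot: two uprights 225 mm high, a lower rail with two fixed bins (reaching z = 103, x = -127 mm) and an upper rail. Origin: on the table, middle of its width, in the front plane of the rails' back plates; x points away from the robot, y left along the rails, z up. A bin parked on the upper rail has its origin near x = -70, y = -60 mm.
- rail_open (a point): Middle of the open left part of the upper rail (rack y = 90 to -10 mm), at the back plate. A tongue 3 mm thick stands 8 mm in front of the plate (rack x = -11 to -8) before a channel 18 mm deep, open upward. The flange goes into the channel and the bridge rests on the tongue's top, which lies up to 8 mm above or below this point (not measured). End cap and stop rise 9 mm above it.
- rail_stop (a point): Where the channel ends on the right, at the end stop (14 mm deep from the back plate, 6 thick) which the lip's right end meets; rack y = -85 mm. From rack y = -10 to here the keeper, a strip 12 mm deep, covers the channel, its underside 5.5 mm above the tongue's top: a fully lowered lip has 2.5 mm of room, a higher one jams. Up to 40 N the rail does not give.
- rail_rest (a point): Front of the upper rail's rest bar (13 mm before the back plate, bevelled on top, 60 to 71 mm below the tongue's top), which the hanging bin's back leans on; lowered too close, the bin lands on it. A lip that only stands on the tongue is 12 mm too high and pulls away to the front; one that has caught stops after about 1 to 4 mm.
- bowl: Plain metal bowl, 133 mm across, 46 mm high, loose bystander; origin: centre of its underside.
- tape: Roll of tan tape, 104 mm across, 25 mm high, loose bystander; origin: centre of its underside.
- scraper: Bench scraper, 104 x 134 x 20 mm, loose bystander; origin: centre of its underside.
Not all that is in view belongs to the job. What is shaped like the bin but red is not meant.

How it is judged (in metres and radians):
On the way:
1. the lip has been lowered over the tongue in the open part of the upper rail and the bin bears on the rack (x of bin_lip in the frame of rack between -0.01 and 0.001 m and y of bin_lip in the frame of rack between 0.01 and 0.07 m and z of bin in the frame of rack between 0.115 and 0.14 m and contact force between bin and rack above 0.5 N), for 0.2 s.
At the end, for the whole second after the job is handed in: The bin hangs by its lip in the upper rail's channel, under the keeper, the lip's end within 3 mm of the end stop, tilted less than 7 degrees, at rest and let go, with the cutter inside it (x of bin_lip in the frame of rack between -0.01 and 0.001 m and y of bin_lip in the frame of rack between -0.0625 and -0.057 m and z of bin in the frame of rack between 0.115 and 0.14 m and angle between bin's own z axis and vertical below 0.12 rad and angle between the x axis of bin and the x axis of rack, either way round below 0.15 rad and x of cutter in the frame of bin between -0.055 and 0.055 m and y of cutter in the frame of bin between -0.03 and 0.03 m and z of cutter in the frame of bin between -0.002 and 0.04 m and linear speed of bin below 0.02 m/s and contact force between the fingers and bin below 0.2 N); the robot touches nothing.
It fails at once if the bin was forced against the rack (more than 40 N) (contact force between bin and rack above 40 N).
It fails at once if the bin was dropped (falling freely faster than 0.3 m/s) (linear speed of bin above 0.3 m/s and contact force between the fingers and bin below 0.2 N).
It fails at once if the bowl, tape roll or scraper was moved more than 20 mm (distance of any of bowl, tape, scraper from where it was at the start of the episode above 0.02 m).
It also fails if it takes over 64 s, if anything falls off the work surface, if the arm or the gripper's body presses on something with over 40 N, if the wrist force passes 120 N, or if a joint passes its speed limit or range.

## Robot

A 6-joint arm with a two-finger parallel gripper is mounted at the origin on a cart in front of the work surface, level with it; the furniture and walls round the work are solid. World frame = base frame: x ahead of the robot, y to its left, z up, the work surface at z = 0. Lengths are in m, angles in degrees, forces in N, time in s.
With the tool pointing down it reaches from about 0.225 to 0.725 m from the base axis. Payload 3.1 kg.
Tool frame: the origin (TCP) lies midway between the tips of the shut fingers; the grasp point (between the pads) lies 19 mm behind it; z points along the fingers, y is the line along which they close (so a half turn about z gives the same grasp; the last joint's range is limited). The gripper opens to 85 mm and grips with 20 to 120 N. Pads are 22 mm wide; open, the fingers measure 114 mm over their backs; the gripper's body (76 mm by 85 mm) begins 54 mm behind the grasp point. The pads swing forward as they close: fully open they stand 13 mm farther back than shut.
Start: joints at [64.985, 2.75, 5.684, 92.934, 0, 82.678], TCP at [0.16, 0.5, 0.231] pointing down, gripper open.
Joint ranges: [-166.93, 166.93], [-56.73, 111.36], [-69.38, 81.34], [-121.58, 131.49], [-85.45, 84.26], [-180, 180]. Speed limits (degrees/s): [159.86, 159.86, 180, 180, 180, 180].

## Interface

Orientations are given as a 3x3 rotation matrix whose columns are the frame's x, y, z axes.
In Python, from bench import get_state, get_image, get_calibration, job_done, boxes_of, pinpoint gives the robot as it stands. The module is installed in compiled form; this text tells all that it offers.
- The arm moves only by the shell command python3 -m crank 'ROWS' [OPENING] [FORCE]. ROWS is JSON, a list that holds one entry, the list of rows, each a list of 6 numbers: the shift along the world's x, y, z in m, then the turn, a rotation vector about the world's x, y, z in units of 6 degrees (1.0 is 6 degrees). In form: [[[x, y, z, rx, ry, rz], ...]]. A call has 1 to 12 rows; each row shifts and turns the commanded pose from where the row before left it; what a row does not reach is not made up. A row lasts 1/12 s, in which the tool goes at most 41.7 mm and 7.16 degrees, less where a joint would pass 70% of its speed; a pose out of reach is approached as far as the arm can. A call is refused whole if a number of a shift passes 0.0417 or a number of a turn 1, either way. A call with a gripper value outside its range is refused whole. OPENING is the finger opening in m, from 0 to 0.0854, set as the call begins (- or left out, the last holds). The fingers move at their own pace and stop on an object; FORCE is the grip in N (left out, the last holds). Time passes only in rows, so rows that do not move let the fingers close. It gives the time, the measured TCP pose, the force, the opening and the grip force at its end, in the units of the state.
- get_state(): the state, without advancing time (a new reading comes with each control period).
- get_image(name): name is "scene" or "top" or "wrist"; returns the picture (420x560x3 uint8, red, green, blue); there is no depth.
- get_calibration(name): a dict with "mtx" (3x3 intrinsics, pixels), "distortion" ([k1, k2, p1, p2, k3] as OpenCV has them; the pictures are not rectified), "origin" and "orientation" of the camera in the world. Camera axes: x right, y up, looking along -z (the intrinsics and any distortion apply to the point x, -y, -z); pixel columns grow to the right and rows downward; lengths in m; the calibration is good to about 2 mm. A picture is of the moment at which its call begins: read the wrist's pose just before it. get_calibration takes no time and is no camera call; for the wrist camera it gives the pose at the moment of the call.
- job_done(): hands the job in; it is judged then, once.
Trained networks look in the newest picture that a camera, given by its name, has taken for a name from the list of things; names that differ only in an ending like _2 or _b are one class to them, and where a whole thing is asked for, a point or a joint stands for the part that bears it (a point fixed in the world has none). Each returns a list of dicts, best first, with "score" (0 to 1); they miss things now and then, are a little off and sometimes report something else, mostly with a low value. They report only what shows in the picture. A call takes as long as a camera call. They do not tell look-alikes from the thing itself.
- boxes_of(target, camera): "bbox" ([left, top, width, height] in pixels, round what is visible of it).
- pinpoint(target, camera): "location" ([row, column] in pixels: a listed point, or the origin of a listed thing).
The state is a dict: "time": time; "joint_pos": joint angles; "dq": joint speeds; "joint_efforts": joint torques, N m; "tool_pos": TCP position; "ee_rot": TCP orientation; "ft_force": force on the tool from outside, world axes, zero at the start; "ft_torque": the same for the moment, N m; "grip_width": opening from 0.0 (shut) to 1.0 (fully open); "grasp_force": force on a finger pad.
Only numpy, scipy, OpenCV 4.12 (cv2) and the standard library are available. Lean on these libraries where they do the work, as an engineer would, in place of code of your own. Each camera call takes 0.05 s, during which the arm holds its last target. There are 200 camera calls.

## Working session

There is one attempt and no reset: what is moved stays moved. The work goes in short steps, Python scripts to look and compute and a shell command to move; the robot and the scene stay as the last step left them, time stands still between calls to the robot, and variables do not carry over. Pictures are saved under pics/ and viewed, at most 10 in all, crops included, and the job is handed in when it is done.

```bash
mkdir -p pics; cat > h.py <<'E'
import numpy as np,cv2
from bench import *
def px2ray(cal,uv):
    K=np.array(cal["mtx"],float);d=np.array(cal["distortion"],float)
    p=cv2.undistortPoints(np.array([[uv]],float),K,d)[0,0]
    R=np.array(cal["orientation"]);v=R@np.array([p[0],-p[1],-1.]);return np.array(cal["origin"]),v
def atz(cal,uv,z):
    o,v=px2ray(cal,uv);return o+v*(z-o[2])/v[2]
def tri(obs):
    A=np.zeros((3,3));b=np.zeros(3)
    for o,v in obs:
        v=v/np.linalg.norm(v);P=np.eye(3)-np.outer(v,v);A+=P;b+=P@o
    x=np.linalg.solve(A,b);return x,[np.linalg.norm((np.eye(3)-np.outer(v,v)/(v@v))@(x-o)) for o,v in obs]
def proj(cal,X):
    R=np.array(cal["orientation"]);p=(np.array(X)-np.array(cal["origin"]))@R
    p=p*[1,-1,-1];return cv2.projectPoints(p.reshape(-1,1,3),np.zeros(3),np.zeros(3),np.array(cal["mtx"],float),np.array(cal["distortion"],float))[0][:,0]
E
cat > a.py <<'E'
from h import *
s=get_state();print(s["time"],s["tool_pos"],s["ft_force"])
for c in ["scene","top"]:
    im=get_image(c);cv2.imwrite(f"pics/{c}0.png",im[:,:,::-1])
    cal=get_calibration(c);print(c,np.round(cal["origin"],3),np.round(cal["orientation"],2).tolist(),cal["mtx"][0][0])
    for t in ["bin","bin_lip","bin_grip","cutter","rack","rail_open","rail_stop","rail_rest","bowl","tape","scraper"]:
        print(t,[(round(d["score"],2),np.round(d["location"]).tolist()) for d in pinpoint(t,c)[:4]])
E
python3 a.py
```

```text
0.0 [0.15930263 0.49961086 0.23011097] [-0.30849207  0.96985136  0.71880589]
scene [-0.238 -0.694  0.758] [[0.67, 0.39, -0.63], [-0.74, 0.33, -0.59], [-0.02, 0.86, 0.51]] 457.3838265126958
bin [(0.72, [260.0, 225.0]), (0.62, [236.0, 209.0]), (0.61, [224.0, 162.0])]
bin_lip [(0.9, [209.0, 226.0]), (0.84, [210.0, 176.0]), (0.19, [244.0, 320.0])]
bin_grip [(0.61, [214.0, 162.0]), (0.55, [243.0, 220.0])]
cutter [(0.48, [233.0, 209.0]), (0.35, [207.0, 226.0])]
rack [(0.72, [241.0, 319.0]), (0.44, [323.0, 337.0])]
rail_open [(0.91, [174.0, 313.0])]
rail_stop [(0.91, [188.0, 345.0])]
rail_rest [(0.62, [198.0, 319.0])]
bowl [(0.81, [323.0, 338.0]), (0.64, [189.0, 344.0])]
tape [(0.54, [202.0, 225.0])]
scraper [(0.73, [206.0, 225.0]), (0.59, [287.0, 281.0])]
top [0.338 0.028 1.276] [[0.01, 0.98, -0.18], [-1.0, 0.01, 0.02], [0.02, 0.18, 0.98]] 447.95034944119783
bin [(0.92, [273.0, 250.0]), (0.7, [275.0, 144.0]), (0.6, [248.0, 202.0])]
bin_lip [(0.73, [285.0, 239.0]), (0.72, [220.0, 200.0]), (0.58, [269.0, 166.0]), (0.19, [263.0, 314.0])]
bin_grip [(0.91, [272.0, 244.0]), (0.76, [239.0, 196.0]), (0.73, [274.0, 146.0])]
cutter [(0.55, [246.0, 203.0])]
rack [(0.85, [184.0, 296.0])]
rail_open [(0.72, [163.0, 288.0])]
rail_stop [(0.59, [171.0, 338.0])]
rail_rest [(0.73, [176.0, 301.0])]
bowl [(0.9, [268.0, 381.0])]
tape [(0.97, [197.0, 169.0])]
scraper [(0.61, [266.0, 315.0]), (0.58, [271.0, 382.0]), (0.44, [247.0, 201.0]), (0.25, [245.0, 203.0])]
```

View pics/scene0.png

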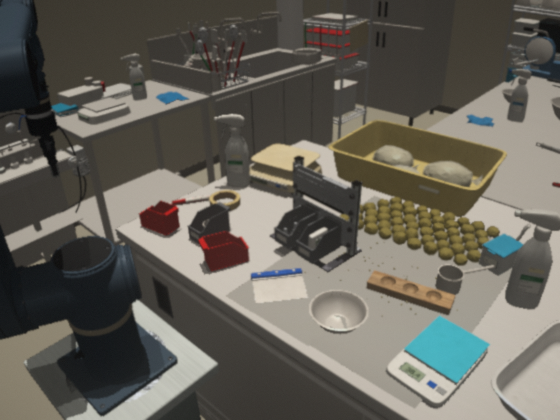

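View pics/top0.png

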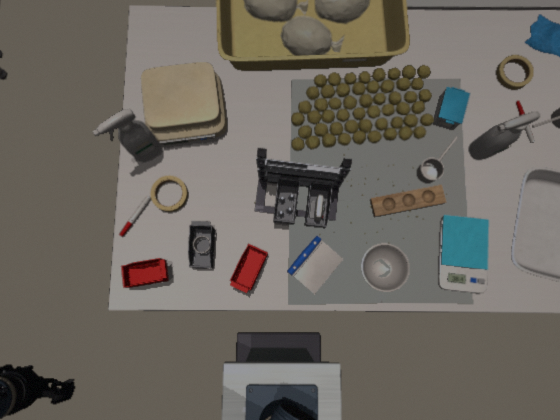

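The scene view shows the grey bin with the cutter at about (row 224, col 209) and the rack at (210, 318). In the top view the grey bin is at (247, 202), the rack at (184, 300), and there are red decoys on both sides of the bin.

```bash
cat > b.py <<'E'
from h import *
T=get_calibration("top");S=get_calibration("scene")
r=lambda c,rc:px2ray(c,(rc[1],rc[0]))
for n,a,b in [("bin",(248,202),(236,209)),("lip",(220,200),(209,226)),("open",(163,288),(174,313)),("stop",(171,338),(188,345)),("rest",(176,301),(198,319)),("rack",(184,296),(241,319))]:
    x,e=tri([r(T,a),r(S,b)]);print(n,x.round(4),np.round(e,4))
print("bin z0",atz(T,(202,248),0),"lip z.06",atz(T,(200,220),.06),"grip .055",atz(T,(196,239),.055))
im=cv2.imread("pics/top0.png");cv2.imwrite("pics/topc.png",cv2.resize(im[140:280,170:370],(800,560),interpolation=cv2.INTER_CUBIC))
for b in boxes_of("bin","top"):print(b)
E
python3 b.py
```

```text
bin [ 0.4615  0.2299 -0.0108] [0.0011 0.0011]
lip [0.5337 0.2275 0.0518] [0.0024 0.0024]
open [ 0.655  -0.0091  0.1989] [0.0014 0.0014]
stop [ 0.6323 -0.1314  0.2073] [0.0001 0.0001]
rest [ 0.6365 -0.0452  0.1445] [0.0018 0.0018]
rack [ 0.6518 -0.0397 -0.0082] [0.0013 0.0013]
bin z0 [0.45961734 0.22887678 0.        ] lip z.06 [0.53050597 0.22771661 0.06      ] grip .055 [0.47881152 0.23739452 0.055     ]
{'bbox': [185.4, 219.3, 27.9, 48.1], 'score': 0.9}
{'bbox': [118.7, 256.3, 49.3, 33.5], 'score': 0.65}
```

View pics/topc.png

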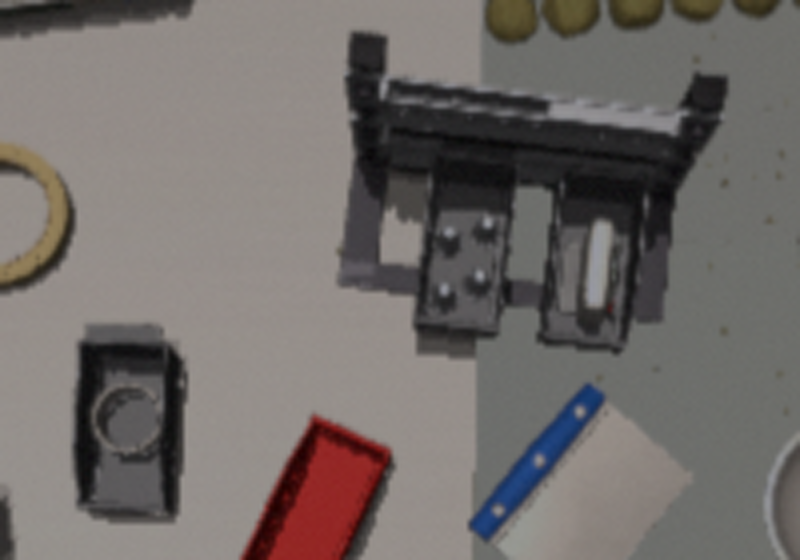

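The enlarged top view shows the bin nearly aligned with world x, with its lip at crop (125, 330). The rack is turned by roughly -7 to -10 degrees, and its light keeper strip runs from (550, 105) to (690, 125). Next I'll check the tool and wrist camera orientation, then approach.

```bash
python3 - <<'E'
from h import *
s=get_state();print(s["time"],np.round(s["tool_pos"],4),np.round(s["ee_rot"],3).tolist())
c=get_calibration("wrist");R=np.array(s["ee_rot"])
print(np.round(R.T@(np.array(c["origin"])-s["tool_pos"]),3),np.round(R.T@np.array(c["orientation"]),2).tolist(),c["mtx"][0])
T=get_calibration("top")
for u,v in [(85,322),(163,322),(80,512),(175,518),(78,345),(183,345)]:
    print(u,v,[atz(T,(170+u/4,140+v/4),z).round(3)[:2].tolist() for z in (.045,.075)])
E
```

```text
1.25 [0.1596 0.5002 0.2313] [[-0.953, 0.304, 0.0], [0.304, 0.953, -0.0], [-0.0, 0.0, -1.0]]
[ 0.074 -0.    -0.142] [[-0.0, 0.96, 0.29], [1.0, 0.0, 0.0], [0.0, 0.29, -0.96]] [353.28839404   0.         281.66513517]
85 322 [[0.531, 0.254], [0.527, 0.249]]
163 322 [[0.532, 0.2], [0.527, 0.196]]
80 512 [[0.401, 0.252], [0.399, 0.247]]
175 518 [[0.397, 0.188], [0.396, 0.184]]
78 345 [[0.515, 0.258], [0.511, 0.253]]
183 345 [[0.516, 0.186], [0.511, 0.182]]
```

```bash
python3 -m crank '[[[0.025,-0.022,0,0,0,0.245],[0.025,-0.022,0,0,0,0.245],[0.025,-0.022,0,0,0,0.245],[0.025,-0.022,0,0,0,0.245],[0.025,-0.022,0,0,0,0.245],[0.025,-0.023,0,0,0,0.245],[0.025,-0.023,0,0,0,0.245],[0.025,-0.023,0,0,0,0.245],[0.025,-0.023,0,0,0,0.245],[0.025,-0.023,0,0,0,0.245],[0.025,-0.023,0,0,0,0.25],[0.025,-0.023,0,0,0,0.25]]]' 0.0854 80
python3 -m crank '[[[0,0,0,0,0,0],[0,0,0,0,0,0]]]'
cat > w.py <<'E'
from h import *
import sys
s=get_state();R=np.array(s["ee_rot"]);print(s["time"],np.round(s["tool_pos"],4),"yaw y",np.degrees(np.arctan2(R[1,1],R[0,1])).round(2))
c=get_calibration("wrist");im=get_image("wrist");cv2.imwrite(f"pics/{sys.argv[1]}.png",im[:,:,::-1])
Z=eval(sys.argv[2])
for t,z in Z.items():
    for d in pinpoint(t,"wrist")[:3]:
        l=d["location"];print(t,round(d["score"],2),np.round(l),atz(c,(l[1],l[0]),z).round(4))
np.save("pics/cal.npy",c,allow_pickle=True)
E
python3 w.py w1 '{"bin":0,"bin_lip":.06,"bin_grip":.055,"cutter":.0025}'
```

```text
time: 2.25
tool_pos: [0.4606, 0.2278, 0.2315]
ee_rot: [[-1.0, -0.001, 0.0], [-0.001, 1.0, 0.0], [-0.0, 0.0, -1.0]]
ft_force: [0.4, 0.4, 0.1]
grip_width: 1.0
grasp_force: 0.0
time: 2.42
tool_pos: [0.4605, 0.2278, 0.2309]
ee_rot: [[-1.0, 0.004, -0.001], [0.004, 1.0, -0.0], [0.001, -0.0, -1.0]]
ft_force: [-0.3, -0.7, -0.8]
grip_width: 1.002
grasp_force: 0.0
2.4167 [0.4605 0.2278 0.2309] yaw y 89.79
bin 0.94 [179. 277.] [0.4598 0.2223 0.    ]
bin 0.74 [108. 424.] [0.3848 0.3738 0.    ]
bin 0.69 [128. 148.] [0.4043 0.0882 0.    ]
bin_lip 0.85 [121. 379.] [0.3965 0.312  0.06  ]
bin_lip 0.82 [256. 277.] [0.5227 0.2227 0.06  ]
bin_lip 0.82 [ 61. 150.] [0.3462 0.1177 0.06  ]
bin_grip 0.92 [111. 438.] [0.3875 0.3654 0.055 ]
bin_grip 0.74 [124. 131.] [0.398  0.0932 0.055 ]
bin_grip 0.55 [200. 276.] [0.4685 0.2223 0.055 ]
cutter 0.77 [188. 274.] [0.4693 0.2194 0.0025]
```

View pics/w1.png

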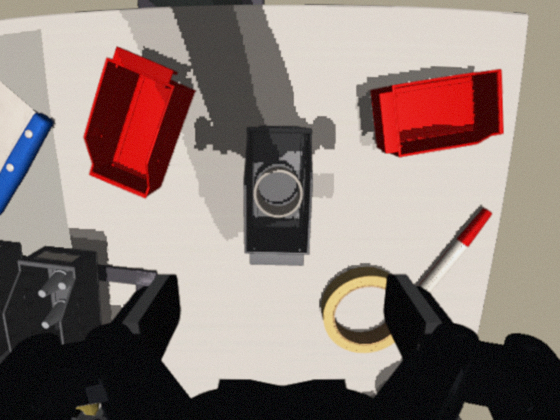

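The wrist view shows the grey bin with corners near (248,128), (311,128), (308,254) and (244,251), and the lip at (277, 262). The cutter is inside at (188, 276).

```bash
python3 - <<'E'
from h import *
c=np.load("pics/cal.npy",allow_pickle=True).item()
im=cv2.imread("pics/w1.png");cv2.imwrite("pics/w1c.png",cv2.resize(im[115:275,220:340],(600,800),interpolation=cv2.INTER_CUBIC)[:,:][100:700] if 0 else cv2.resize(im[115:275,220:340],(450,600),interpolation=cv2.INTER_CUBIC))
for n,uv,z in [("lipL",(304.5,265),.075),("lipR",(250.5,264),.075),("backL",(308,254),.075),("backR",(244,251),.075),("frL",(311,128),.045),("frR",(248,128),.045)]:
    print(n,atz(c,uv,z).round(4))
E
```

```text
lipL [0.5254 0.2482 0.075 ]
lipR [0.5242 0.1984 0.075 ]
backL [0.5144 0.2512 0.075 ]
backR [0.5113 0.1929 0.075 ]
frL [0.4038 0.2542 0.045 ]
frR [0.4035 0.197  0.045 ]
```

View pics/w1c.png

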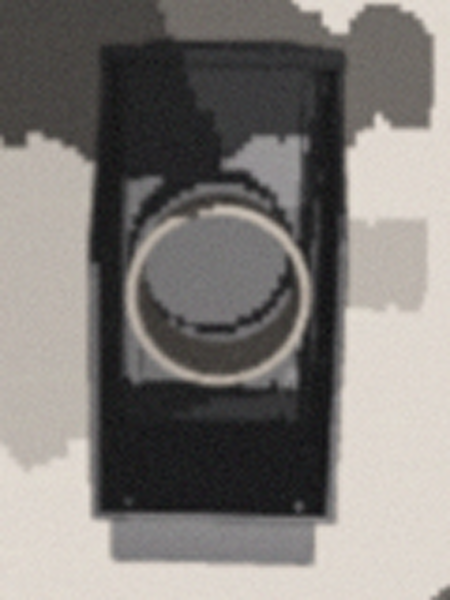

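```bash
python3 -m crank '[[[0.0083,-0.0037,-0.02,0,0,-0.2],[0,0,-0.025,0,0,0],[0,0,-0.025,0,0,0],[0,0,-0.025,0,0,0],[0,0,-0.025,0,0,0],[0,0,-0.025,0,0,0],[0,0,-0.025,0,0,0],[0,0,-0.02,0,0,0],[0,0,-0.01,0,0,0],[0,0,0,0,0,0],[0,0,0,0,0,0]]]'
python3 -m crank '[[[0,0,0,0,0,0],[0,0,0,0,0,0],[0,0,0,0,0,0],[0,0,0,0,0,0],[0,0,0,0,0,0],[0,0,0,0,0,0],[0,0,0,0,0,0],[0,0,0,0,0,0],[0,0,0,0,0,0],[0,0,0,0,0,0]]]' 0 80
```

```text
time: 3.58
tool_pos: [0.4674, 0.226, 0.0315]
ee_rot: [[-1.0, 0.02, -0.0], [0.02, 1.0, -0.0], [0.0, -0.0, -1.0]]
ft_force: [-0.2, -0.5, 1.0]
grip_width: 0.999
grasp_force: 0.0
time: 4.42
tool_pos: [0.4699, 0.2261, 0.0338]
ee_rot: [[-1.0, 0.021, 0.004], [0.021, 1.0, 0.001], [-0.004, 0.002, -1.0]]
ft_force: [0.0, 1.1, 6.4]
grip_width: 0.696
grasp_force: 86.4
```

```bash
python3 -m crank '[[[0,0,0.008,0,0,0],[0,0,0.014,0,0,0],[0,0,0.02,0,0,0],[0,0,0.022,0,0,0],[0,0,0.022,0,0,0],[0,0,0.022,0,0,0],[0,0,0.022,0,0,0],[0,0,0.022,0,0,0],[0,0,0.022,0,0,0],[0,0,0.022,0,0,0],[0,0,0.022,0,0,0],[0,0,0.019,0,0,0]]]'
python3 -m crank '[[[0,-0.004,0,0,0,0],[0.004,-0.01,0,0,0,-0.15],[0.005,-0.014,0,0,0,-0.15],[0.006,-0.014,0,0,0,-0.15],[0.006,-0.014,0,0,0,-0.15],[0.006,-0.014,0,0,0,-0.15],[0.006,-0.014,0,0,0,-0.15],[0.006,-0.014,0,0,0,-0.15],[0.006,-0.014,0,0,0,-0.15],[0.005,-0.01,0,0,0,-0.15],[0,-0.004,0,0,0,-0.15],[0,0,0,0,0,0]]]'
python3 -m crank '[[[0,0,0,0,0,0],[0,0,0,0,0,0]]]'
python3 w.py w2 '{"rail_open":0.2,"rail_stop":0.2,"rail_rest":0.14,"bin_lip":0.3}'
```

```text
time: 5.42
tool_pos: [0.4674, 0.2253, 0.2696]
ee_rot: [[-1.0, 0.021, -0.001], [0.021, 1.0, -0.0], [0.001, -0.0, -1.0]]
ft_force: [-0.1, 0.0, -2.4]
grip_width: 0.692
grasp_force: 86.1
time: 6.42
tool_pos: [0.5173, 0.0982, 0.2668]
ee_rot: [[-0.984, 0.18, -0.003], [0.18, 0.984, -0.0], [0.003, -0.001, -1.0]]
ft_force: [-0.3, 1.0, -2.1]
grip_width: 0.691
grasp_force: 86.4
time: 6.58
tool_pos: [0.5174, 0.1, 0.268]
ee_rot: [[-0.984, 0.176, -0.001], [0.176, 0.984, 0.0], [0.001, 0.0, -1.0]]
ft_force: [0.3, 0.6, -2.3]
grip_width: 0.693
grasp_force: 86.4
6.5833 [0.5174 0.1    0.268 ] yaw y 79.84
rail_rest 0.41 [291. 188.] [0.579  0.0064 0.14  ]
bin_lip 0.65 [ 25. 483.] [0.4303 0.1753 0.3   ]
```

View pics/w2.png

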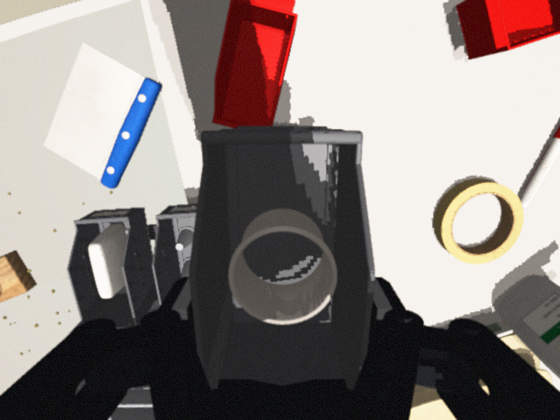

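The wrist view shows the bin held with the cutter inside at (275, 285), but the gripper hides the upper rail. Turning the tool about 90° should bring the rail in beside the bin, so I'll check the joint 6 margin first.

```bash
python3 -c "
from h import *
s=get_state();print(np.round(s['joint_pos'],1))"
python3 -m crank '[[[-0.002,-0.008,0.01,0,0,-1],[-0.003,-0.013,0.01,0,0,-1],[-0.003,-0.015,0.01,0,0,-1],[-0.003,-0.015,0.01,0,0,-1],[-0.003,-0.015,0.01,0,0,-1],[-0.003,-0.015,0,0,0,-1],[-0.003,-0.015,0,0,0,-1],[-0.003,-0.015,0,0,0,-1],[-0.003,-0.015,0,0,0,-1],[-0.003,-0.014,0,0,0,-1],[-0.003,-0.01,0,0,0,-1],[0,0,0,0,0,-1]]]'
python3 -m crank '[[[0,0,0,0,0,0],[0,0,0,0,0,0]]]'
python3 w.py w3 '{"rail_open":0.2,"rail_stop":0.2,"rail_rest":0.14,"rack":0}'
```

```text
[ 3.6  3.8 11.1 97.2  0.  13.8]
time: 7.83
tool_pos: [0.4855, -0.0521, 0.3186]
ee_rot: [[-0.129, 0.992, 0.0], [0.992, 0.129, -0.001], [-0.001, -0.0, -1.0]]
ft_force: [0.2, 0.2, -2.2]
grip_width: 0.693
grasp_force: 86.4
time: 8.0
tool_pos: [0.4859, -0.0504, 0.3185]
ee_rot: [[-0.139, 0.99, 0.0], [0.99, 0.139, 0.0], [0.0, 0.0, -1.0]]
ft_force: [0.0, 0.3, -1.5]
grip_width: 0.691
grasp_force: 86.4
8.0 [ 0.4859 -0.0504  0.3185] yaw y 7.97
rail_open 0.91 [186. 503.] [ 0.6537 -0.0091  0.2   ]
rail_stop 0.82 [319. 446.] [ 0.6411 -0.1309  0.2   ]
rail_rest 0.84 [206. 436.] [ 0.6332 -0.0458  0.14  ]
rack 0.57 [180. 404.] [ 0.6501 -0.0469  0.    ]
```

View pics/w3.png

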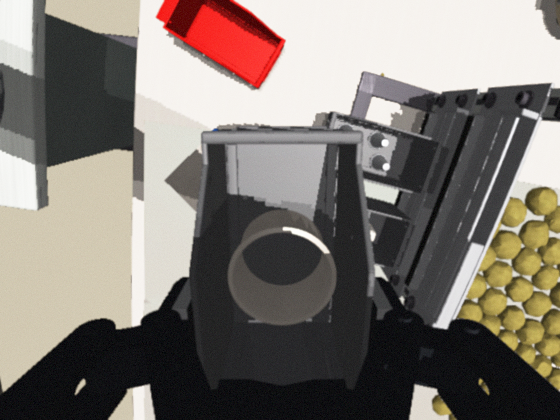

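The wrist view shows the upper rail running from about (535, 90) to (445, 330), with the light keeper over its right part, and the detector agrees on rail_open and rail_stop. I'll enlarge it once to get the edges and yaw.

```bash
python3 - <<'E'
import cv2
im=cv2.imread("pics/w3.png")[75:335,385:560]
im=cv2.convertScaleAbs(im,alpha=2.2,beta=10)
cv2.imwrite("pics/w3c.png",cv2.resize(im,None,fx=2.3,fy=2.3,interpolation=cv2.INTER_CUBIC))
E
```

```text
(no output)
```

View pics/w3c.png

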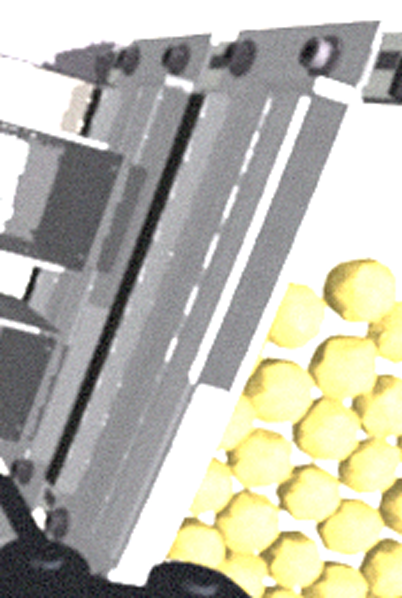

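The enlargement shows the lit tongue top as a bright line from crop (305, 97) to (195, 380), i.e. px (517.6, 117) to (469.8, 241), with the keeper below that. A second view shifted in x will triangulate the tongue height.

```bash
cp pics/cal.npy pics/cal3.npy; python3 -m crank '[[[0.01,0,0,0,0,0],[0.015,0,0,0,0,0],[0.015,0,0,0,0,0],[0.01,0,0,0,0,0],[0,0,0,0,0,0],[0,0,0,0,0,0],[0,0,0,0,0,0]]]'
python3 w.py w4 '{"rail_open":0.2,"rail_stop":0.2,"rail_rest":0.14,"rack":0}'; cp pics/cal.npy pics/cal4.npy
cat > line.py <<'E'
from h import *
c3=np.load("pics/cal3.npy",allow_pickle=True).item();c4=np.load("pics/cal4.npy",allow_pickle=True).item()
def line(f,cal,T=.2,p0=None,p1=None):
    g=cv2.cvtColor(cv2.imread(f),cv2.COLOR_BGR2GRAY).astype(float)
    pts=[]
    for t in np.linspace(.08,.9,60):
        u,v=p0+(p1-p0)*t; r=int(round(v)); u=p0[0]+(p1[0]-p0[0])*(r-p0[1])/(p1[1]-p0[1])
        cs=np.arange(int(u)-7,int(u)+8);row=g[r,cs]; k=row.argmax();k0=max(k-2,0);w=row[k0:k+3]-np.median(row);w=np.clip(w,0,None)
        pts.append((( cs[k0:k+3]*w).sum()/w.sum(),r))
    pts=np.array(pts);q=np.polyfit(pts[:,1],pts[:,0],1);res=pts[:,0]-np.polyval(q,pts[:,1]);m=abs(res)<1.5
    q=np.polyfit(pts[m,1],pts[m,0],1);res=pts[m,0]-np.polyval(q,pts[m,1]);print(f,m.sum(),"rms",res.std().round(2),q)
    return [(np.polyval(q,r),r) for r in (p0[1],p1[1])]
A=np.array([517.6,117.2]);B=np.array([469.8,241.5])
L3=line("pics/w3.png",c3,p0=A,p1=B)
W=[atz(c3,a,.2) for a in (A,B)]
a4,b4=proj(c4,W);print("expected in w4",a4,b4)
L4=line("pics/w4.png",c4,p0=a4,p1=b4)
for T in (.19,.195,.2,.205,.21):
    o=[]
    for L,c in ((L3,c3),(L4,c4)):
        p,q=[atz(c,x,T) for x in L];d=p-q;yaw=np.degrees(np.arctan2(-d[0],d[1]));n=p[0]+(-.05-p[1])*d[0]/d[1]
        o+=[round(n,4),round(yaw,2)]
    print(T,"x at y=-.05, yaw:",o)
E
python3 line.py
```

```text
time: 8.83
tool_pos: [0.5354, -0.0504, 0.3183]
ee_rot: [[-0.136, 0.991, -0.001], [0.991, 0.136, 0.0], [0.0, -0.001, -1.0]]
ft_force: [-0.5, -0.0, -2.5]
grip_width: 0.689
grasp_force: 86.7
8.8333 [ 0.5354 -0.0504  0.3183] yaw y 7.84
rail_open 0.85 [176. 443.] [ 0.6524 -0.0091  0.2   ]
rail_open 0.69 [234. 285.] [ 0.5402 -0.0714  0.2   ]
rail_rest 0.56 [200. 386.] [ 0.6333 -0.0467  0.14  ]
rack 0.78 [176. 369.] [ 0.6503 -0.0478  0.    ]
pics/w3.png 60 rms 0.17 [-4.04399879e-01  5.65446473e+02]
expected in w4 [456.36163589 105.28295044] [412.28093895 233.74615706]
pics/w4.png 60 rms 0.14 [-3.63595825e-01  4.94764249e+02]
0.19 x at y=-.05, yaw: [np.float64(0.6458), np.float64(-6.41), np.float64(0.6436), np.float64(-6.43)]
0.195 x at y=-.05, yaw: [np.float64(0.6425), np.float64(-6.41), np.float64(0.6412), np.float64(-6.43)]
0.2 x at y=-.05, yaw: [np.float64(0.6392), np.float64(-6.41), np.float64(0.6389), np.float64(-6.43)]
0.205 x at y=-.05, yaw: [np.float64(0.6359), np.float64(-6.41), np.float64(0.6365), np.float64(-6.43)]
0.21 x at y=-.05, yaw: [np.float64(0.6326), np.float64(-6.41), np.float64(0.6342), np.float64(-6.43)]
```

```bash
python3 - <<'E'
from h import *
for f in ("w3","w4"):
    c=np.load(f"pics/cal{f[1]}.npy",allow_pickle=True).item();K=np.array(c["mtx"])
    g=cv2.cvtColor(cv2.imread(f"pics/{f}.png"),cv2.COLOR_BGR2GRAY).astype(float)
    print("col270 grad",[(r,int(g[r,240:330].mean())) for r in range(120,150,2)])
    print("row137",[(x,int(g[134:141,x].mean())) for x in list(range(196,212,2))+list(range(354,370,2))])
o=np.array([.074,0,-.142]);R=np.array([[0,.957,.29],[1,0,0],[0,.29,-.957]])
D=np.array(c["distortion"])
for l,r,row in ((203,362,131),(203,362,133)):
    p=cv2.undistortPoints(np.array([[[l,row]],[[r,row]]],float),K,D)[:,0]
    d=.06/(p[1,0]-p[0,0])
    print(d,[(o+R@(d*np.array([q[0],-q[1],-1]))).round(4) for q in p])
E
python3 -m crank '[[[0.004,0.004,0,0,0,1],[0.005,0.004,0,0,0,1],[0.005,0.004,0,0,0,1],[0.005,0.004,0,0,0,1],[0.005,0.004,0,0,0,1],[0.005,0.004,0,0,0,1],[0.005,0.004,0,0,0,1],[0.005,0.004,0,0,0,1],[0.005,0.004,0,0,0,1],[0.005,0.004,0,0,0,1],[0.005,0.004,0,0,0,1],[0.0037,0.0048,0,0,0,1]]]'
python3 -m crank '[[[0,0,-0.015,0,0,0.67],[0,0,-0.02,0,0,0],[0,0,-0.02,0,0,0],[0,0,-0.015,0,0,0],[0,0,-0.01,0,0,0],[0,0,0,0,0,0],[0,0,0,0,0,0],[0,0,0,0,0,0]]]'
```

```text
col270 grad [(120, 221), (122, 218), (124, 199), (126, 130), (128, 92), (130, 84), (132, 124), (134, 158), (136, 162), (138, 154), (140, 141), (142, 113), (144, 148), (146, 174), (148, 172)]
row137 [(196, 223), (198, 224), (200, 204), (202, 122), (204, 152), (206, 154), (208, 154), (210, 156), (354, 156), (356, 156), (358, 154), (360, 145), (362, 128), (364, 180), (366, 179), (368, 145)]
col270 grad [(120, 177), (122, 180), (124, 170), (126, 119), (128, 96), (130, 85), (132, 124), (134, 158), (136, 162), (138, 155), (140, 141), (142, 112), (144, 147), (146, 173), (148, 172)]
row137 [(196, 220), (198, 225), (200, 206), (202, 122), (204, 152), (206, 155), (208, 155), (210, 154), (354, 155), (356, 157), (358, 158), (360, 150), (362, 110), (364, 75), (366, 73), (368, 74)]
0.1321452702739229 [array([ 0.0656, -0.0297, -0.0065]), array([ 0.0656,  0.0303, -0.0065])]
0.13217485939967458 [array([ 0.0648, -0.0297, -0.0067]), array([ 0.0648,  0.0303, -0.0067])]
time: 10.08
tool_pos: [0.5937, -0.0017, 0.3184]
ee_rot: [[-0.985, 0.172, 0.0], [0.172, 0.985, -0.0], [-0.0, -0.0, -1.0]]
ft_force: [-0.7, 0.0, -2.2]
grip_width: 0.694
grasp_force: 86.7
time: 10.75
tool_pos: [0.594, -0.0018, 0.2397]
ee_rot: [[-0.994, 0.108, 0.002], [0.108, 0.994, -0.0], [-0.002, 0.0, -1.0]]
ft_force: [0.0, 0.0, -1.4]
grip_width: 0.692
grasp_force: 86.6
```

```bash
python3 -m crank '[[[0,0,-0.012,0,0,0],[0,0,-0.012,0,0,0],[0,0,-0.012,0,0,0],[0,0,-0.01,0,0,0],[0,0,-0.004,0,0,0],[0,0,0,0,0,0],[0,0,0,0,0,0]]]' - 100
python3 -m crank '[[[0,0,-0.002,0,0,0],[0,0,-0.002,0,0,0],[0,0,-0.002,0,0,0],[0,0,-0.002,0,0,0],[0,0,0,0,0,0],[0,0,0,0,0,0]]]'
python3 -c "
from h import *
s=get_state();print(s['ft_force'],s['ft_torque'])
im=get_image('wrist');cv2.imwrite('pics/w5.png',im[:,:,::-1]);im=get_image('scene');cv2.imwrite('pics/s5.png',cv2.resize(im[100:280,240:420,::-1],(600,600),interpolation=cv2.INTER_CUBIC))"
```

```text
time: 11.33
tool_pos: [0.5938, -0.0018, 0.1889]
ee_rot: [[-0.994, 0.108, 0.001], [0.108, 0.994, -0.0], [-0.001, 0.0, -1.0]]
ft_force: [0.1, 1.7, -1.9]
grip_width: 0.688
grasp_force: 107.3
time: 11.83
tool_pos: [0.5934, -0.0017, 0.1801]
ee_rot: [[-0.994, 0.108, -0.001], [0.108, 0.994, 0.0], [0.001, -0.0, -1.0]]
ft_force: [0.4, -0.5, -2.8]
grip_width: 0.691
grasp_force: 107.3
[ 0.44899792 -0.54481473 -2.82230328] [-0.00505792 -0.00178043 -0.01879912]
```

View pics/s5.png

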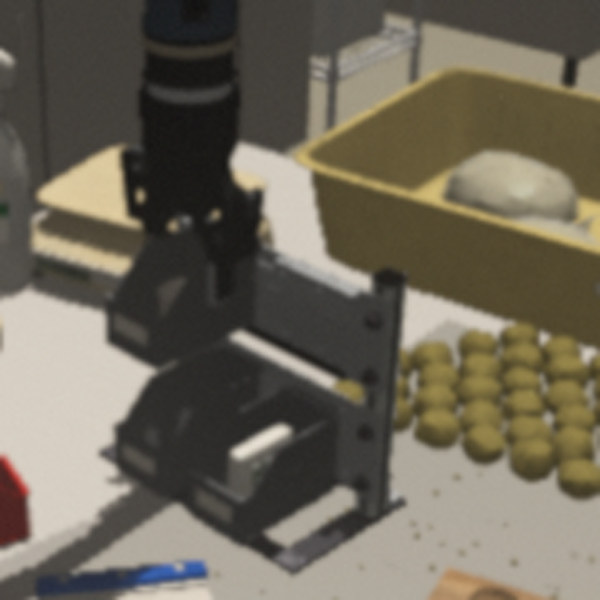

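The scene crop shows the bin held level in front of the open left part of the upper rail, at about crop (200, 290). I'll keep feeling downward in small steps.

```bash
python3 -m crank '[[[0,0,-0.001,0,0,0],[0,0,-0.001,0,0,0],[0,0,-0.001,0,0,0],[0,0,-0.001,0,0,0],[0,0,0,0,0,0]]]'|grep -E "pos|ft"
python3 -m crank '[[[0,0,-0.001,0,0,0],[0,0,-0.001,0,0,0],[0,0,-0.001,0,0,0],[0,0,0,0,0,0]]]'|grep -E "pos|ft"
```

```text
tool_pos: [0.5934, -0.0017, 0.1759]
ft_force: [0.4, -0.0, -1.7]
tool_pos: [0.5934, -0.0017, 0.173]
ft_force: [0.3, 0.6, -1.6]
```

```bash
python3 -m crank '[[[0,0,-0.001,0,0,0],[0,0,-0.001,0,0,0],[0,0,-0.001,0,0,0],[0,0,0,0,0,0]]]'|grep -E "pos|ft"
python3 -m crank '[[[0,0,-0.001,0,0,0],[0,0,-0.001,0,0,0],[0,0,0,0,0,0]]]'|grep -E "pos|ft"
```

```text
tool_pos: [0.5934, -0.0017, 0.17]
ft_force: [-0.6, -0.0, -1.6]
tool_pos: [0.5935, -0.0017, 0.168]
ft_force: [0.1, -0.6, -2.1]
```

```bash
python3 -m crank '[[[0,0,-0.001,0,0,0],[0,0,-0.001,0,0,0],[0,0,0,0,0,0]]]'|grep -E "pos|ft"
python3 -m crank '[[[0,0,-0.001,0,0,0],[0,0,-0.001,0,0,0],[0,0,0,0,0,0]]]'|grep -E "pos|ft"
```

```text
tool_pos: [0.5934, -0.0017, 0.166]
ft_force: [0.2, 0.1, -2.3]
tool_pos: [0.5934, -0.0017, 0.164]
ft_force: [-0.7, -0.1, -2.1]
```

```bash
for i in 1; do python3 -m crank '[[[0,0,-0.001,0,0,0],[0,0,0,0,0,0]]]'|grep -E "pos|ft"; done
python3 -m crank '[[[0,0,-0.001,0,0,0],[0,0,0,0,0,0]]]'|grep -E "pos|ft"
```

```text
tool_pos: [0.5937, -0.0017, 0.1638]
ft_force: [-0.8, -0.6, -1.2]
tool_pos: [0.5938, -0.0018, 0.1636]
ft_force: [-2.7, 0.2, 4.2]
```

```bash
python3 -m crank '[[[0,0,-0.001,0,0,0],[0,0,0,0,0,0]]]'|grep -E "pos|ft"
```

```text
tool_pos: [0.5938, -0.0017, 0.1635]
ft_force: [-4.1, 0.5, 7.2]
```

Contact is at TCP z 0.1636, which is the predicted caught height rather than the 12 mm-higher standing one. I'll pull gently to the front to confirm.

```bash
python3 -m crank '[[[-0.001,0.0001,0,0,0,0],[0,0,0,0,0,0]]]'|grep -E "pos|ft"
python3 -m crank '[[[-0.001,0.0001,0,0,0,0],[0,0,0,0,0,0]]]'|grep -E "pos|ft"
python3 -m crank '[[[-0.001,0.0001,0,0,0,0],[0,0,0,0,0,0]]]'|grep -E "time|pos|ft"
```

```text
tool_pos: [0.5939, -0.0018, 0.1635]
ft_force: [-1.5, 0.1, 6.7]
tool_pos: [0.5939, -0.0018, 0.1634]
ft_force: [1.9, -1.0, 6.5]
time: 14.77
tool_pos: [0.5933, -0.0017, 0.1634]
ft_force: [3.1, 0.4, 6.0]
```

```bash
python3 -m crank '[[[-0.001,0.0001,0,0,0,0],[-0.001,0.0001,0,0,0,0],[0,0,0,0,0,0]]]'|grep -E "pos|ft"
python3 -m crank '[[[-0.001,0.0001,0,0,0,0],[-0.001,0.0001,0,0,0,0],[0,0,0,0,0,0]]]'|grep -E "time|pos|ft"
```

```text
tool_pos: [0.5917, -0.0016, 0.1633]
ft_force: [5.3, -0.4, 4.4]
time: 15.27
tool_pos: [0.5918, -0.0016, 0.1632]
ft_force: [11.6, 0.1, 1.9]
```

The bin stopped after about 2 mm with the pull force rising to 11.6 N, so it's caught. I'll recentre it and slide right along the rail.

```bash
python3 -m crank '[[[0.003,-0.0003,0,0,0,0],[0.003,-0.0003,0,0,0,0],[0,0,0,0,0,0]]]'|grep -E "pos|ft"
python3 -m crank '[[[-0.0005,-0.004,0,0,0,0],[-0.0005,-0.005,0,0,0,0],[-0.0005,-0.005,0,0,0,0],[-0.0005,-0.004,0,0,0,0],[0,0,0,0,0,0]]]'|grep -E "rot|pos|ft"
python3 -m crank '[[[-0.0004,-0.004,0,0,0,0],[-0.0004,-0.004,0,0,0,0],[-0.0004,-0.004,0,0,0,0],[-0.0004,-0.004,0,0,0,0],[0,0,0,0,0,0]]]'|grep -E "time|pos|ft"
```

```text
tool_pos: [0.5922, -0.0016, 0.1635]
ft_force: [-4.4, 0.0, 10.1]
tool_pos: [0.5917, -0.0183, 0.1634]
ee_rot: [[-0.994, 0.106, 0.004], [0.106, 0.994, 0.003], [-0.004, 0.003, -1.0]]
ft_force: [-0.3, 3.8, 7.8]
time: 16.35
tool_pos: [0.59, -0.0342, 0.1634]
ft_force: [0.0, 3.7, 8.4]
```

```bash
python3 -m crank '[[[-0.0006,-0.005,0,0,0,0],[-0.0006,-0.005,0,0,0,0],[-0.0006,-0.005,0,0,0,0],[-0.0006,-0.005,0,0,0,0],[-0.0006,-0.005,0,0,0,0],[0,0,0,0,0,0]]]'|grep -E "pos|ft"
python3 -m crank '[[[-0.0006,-0.005,0,0,0,0],[-0.0005,-0.005,0,0,0,0],[-0.0006,-0.005,0,0,0,0],[-0.0005,-0.005,0,0,0,0],[-0.0006,-0.005,0,0,0,0],[0,0,0,0,0,0]]]'|grep -E "time|rot|pos|ft"
```

```text
tool_pos: [0.5871, -0.0595, 0.1635]
ft_force: [-0.8, 3.0, 8.3]
time: 17.35
tool_pos: [0.5843, -0.0845, 0.1634]
ee_rot: [[-0.994, 0.106, 0.004], [0.106, 0.994, 0.003], [-0.004, 0.003, -1.0]]
ft_force: [0.1, 3.4, 8.0]
```

```bash
python3 -m crank '[[[-0.0003,-0.003,0,0,0,0],[-0.0003,-0.003,0,0,0,0],[-0.0003,-0.003,0,0,0,0],[-0.0003,-0.003,0,0,0,0],[0,0,0,0,0,0]]]'|grep -E "pos|ft"
python3 -m crank '[[[-0.0002,-0.0015,0,0,0,0],[-0.0002,-0.0015,0,0,0,0],[0,0,0,0,0,0]]]'|grep -E "time|rot|pos|ft"
python3 -m crank '[[[-0.0002,-0.0015,0,0,0,0],[0,0,0,0,0,0]]]'|grep -E "time|rot|pos|ft"
```

```text
tool_pos: [0.5832, -0.0947, 0.1634]
ft_force: [0.7, 6.8, 9.4]
time: 18.02
tool_pos: [0.5831, -0.0949, 0.1635]
ee_rot: [[-0.995, 0.102, 0.005], [0.102, 0.995, 0.011], [-0.004, 0.011, -1.0]]
ft_force: [0.5, 12.6, 9.7]
time: 18.18
tool_pos: [0.5821, -0.0986, 0.1634]
ee_rot: [[-0.995, 0.103, 0.003], [0.103, 0.995, 0.005], [-0.002, 0.005, -1.0]]
ft_force: [-2.5, 4.5, 9.4]
```

```bash
python3 -m crank '[[[-0.0002,-0.0015,0,0,0,0],[0,0,0,0,0,0]]]'|grep -E "rot|pos|ft"
python3 -m crank '[[[-0.0002,-0.0015,0,0,0,0],[0,0,0,0,0,0]]]'|grep -E "rot|pos|ft"
python3 -m crank '[[[-0.0002,-0.0015,0,0,0,0],[0,0,0,0,0,0]]]'|grep -E "time|rot|pos|ft|grip"
```

```text
tool_pos: [0.582, -0.0995, 0.1635]
ee_rot: [[-0.995, 0.103, 0.003], [0.103, 0.995, 0.007], [-0.003, 0.008, -1.0]]
ft_force: [-1.2, 11.0, 9.4]
tool_pos: [0.582, -0.0995, 0.1635]
ee_rot: [[-0.995, 0.102, 0.004], [0.102, 0.995, 0.01], [-0.003, 0.011, -1.0]]
ft_force: [-1.6, 13.0, 10.5]
time: 18.68
tool_pos: [0.5819, -0.0996, 0.1636]
ee_rot: [[-0.995, 0.1, 0.004], [0.1, 0.995, 0.013], [-0.003, 0.013, -1.0]]
ft_force: [-0.4, 16.0, 9.7]
grip_width: 0.689
```

```bash
python3 -m crank '[[[-0.0002,-0.0015,0,0,0,0],[0,0,0,0,0,0]]]'|grep -E "pos|ft"
python3 -m crank '[[[-0.0002,-0.0015,0,0,0,0],[0,0,0,0,0,0]]]'|grep -E "rot|pos|ft"
python3 w.py w6 '{"bin_lip":0.19,"bin":0.13,"cutter":0.13}'
python3 -c "
from h import *
for n,cr in (('scene',(100,280,240,420)),):
    im=get_image(n);a,b,c,d=cr;cv2.imwrite('pics/s6.png',cv2.resize(im[a:b,c:d,::-1],(600,600),interpolation=cv2.INTER_CUBIC))
S=get_calibration('scene');T=get_calibration('top');get_image('top')
r=lambda c,l:px2ray(c,(l[1],l[0]))
for n in ('rail_stop','bin_lip','bin'):
  for cam in('scene','top'):
    print(n,cam,[(round(d['score'],2),np.round(d['location'],1).tolist()) for d in pinpoint(n,cam)[:4]])"
```

```text
tool_pos: [0.5819, -0.0996, 0.1636]
ft_force: [-0.5, 19.0, 11.2]
tool_pos: [0.5818, -0.0997, 0.1637]
ee_rot: [[-0.995, 0.097, 0.005], [0.097, 0.995, 0.018], [-0.003, 0.019, -1.0]]
ft_force: [0.2, 22.3, 10.8]
19.0167 [ 0.5818 -0.0997  0.1637] yaw y 84.43
bin 0.77 [238. 282.] [ 0.5742 -0.0984  0.13  ]
bin 0.3 [ 9. 40.] [ 0.4499 -0.1999  0.13  ]
cutter 0.74 [235. 282.] [ 0.5725 -0.0985  0.13  ]
rail_stop scene [(0.68, [187.1, 346.9])]
rail_stop top [(0.56, [189.5, 296.8])]
bin_lip scene [(0.91, [192.8, 341.5]), (0.69, [211.2, 173.6]), (0.59, [246.3, 204.7]), (0.24, [215.5, 320.6])]
bin_lip top [(0.96, [291.8, 237.9]), (0.78, [267.1, 166.6]), (0.68, [196.6, 168.9])]
bin scene [(0.88, [261.9, 225.0]), (0.87, [224.7, 160.1]), (0.57, [223.2, 320.1])]
bin top [(0.88, [271.3, 143.8]), (0.81, [267.3, 251.3]), (0.55, [161.6, 285.8])]
```

A firm stop at 22 N with no motion means the bin is against the end stop. I'll unload, then open.

```bash
python3 -m crank '[[[0.0002,0.002,0.0005,0,0,0],[0.0002,0.002,0.001,0,0,0],[0.0002,0.002,0.001,0,0,0],[0,0,0,0,0,0],[0,0,0,0,0,0]]]' | grep -E "pos|ft"
python3 -m crank '[[[0,0,0,0,0,0],[0,0,0,0,0,0],[0,0,0,0,0,0]]]' - 40| grep -E "pos|ft|gr"
```

```text
tool_pos: [0.5817, -0.0995, 0.1638]
ft_force: [2.4, 8.4, 4.5]
tool_pos: [0.5817, -0.0995, 0.1638]
ft_force: [2.2, 8.8, 4.3]
grip_width: 0.686
grasp_force: 107.8
```

```bash
python3 -m crank '[[[0.0005,0.0015,0.001,0,0,0],[0,0,0,0,0,0]]]' | grep -E "pos|ft"
python3 -m crank '[[[0,0,0,0,0,0],[0,0,0,0,0,0],[0,0,0,0,0,0],[0,0,0,0,0,0],[0,0,0,0,0,0],[0,0,0,0,0,0],[0,0,0,0,0,0],[0,0,0,0,0,0]]]' 0.0854 40
python3 w.py w7 '{"bin":0.13,"cutter":0.13}'
```

```text
tool_pos: [0.5815, -0.0994, 0.1639]
ft_force: [0.8, 5.6, 1.9]
time: 21.12
tool_pos: [0.5814, -0.1023, 0.1649]
ee_rot: [[-0.994, 0.108, -0.0], [0.108, 0.994, -0.0], [0.0, -0.0, -1.0]]
ft_force: [0.1, -0.6, 0.6]
grip_width: 1.002
grasp_force: 0.0
21.1167 [ 0.5814 -0.1023  0.1649] yaw y 83.81
bin 0.91 [233. 289.] [ 0.5718 -0.0976  0.13  ]
```

View pics/w7.png

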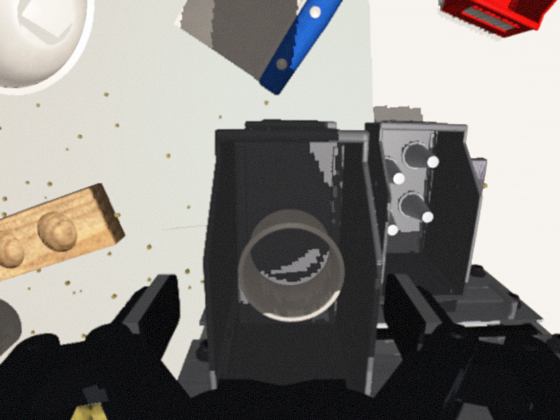

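The wrist view shows the bin hanging free and level with the cutter inside at (270, 290), next to a fixed bin. It may sit about 1.5 mm off the stop, so I'll nudge it gently with the open left finger.

```bash
python3 -m crank '[[[-0.0002,-0.002,0,0,0,0],[-0.0002,-0.002,0,0,0,0],[-0.0001,-0.001,0,0,0,0],[0,0,0,0,0,0]]]'|grep -E "pos|ft_f"
python3 -m crank '[[[-0.0002,-0.0015,0,0,0,0],[0,0,0,0,0,0]]]'|grep -E "pos|ft_f"
python3 -m crank '[[[-0.0001,-0.001,0,0,0,0],[0,0,0,0,0,0]]]'|grep -E "pos|ft_f"
python3 -m crank '[[[-0.0001,-0.001,0,0,0,0],[0,0,0,0,0,0]]]'|grep -E "pos|ft_f"
python3 -m crank '[[[-0.0001,-0.001,0,0,0,0],[0,0,0,0,0,0]]]'|grep -E "pos|ft_f|gr"
```

```text
tool_pos: [0.581, -0.1075, 0.1648]
ft_force: [0.5, -0.4, -0.4]
tool_pos: [0.5807, -0.1089, 0.1648]
ft_force: [0.6, -0.4, -0.7]
tool_pos: [0.5807, -0.1098, 0.1648]
ft_force: [0.3, -0.3, 0.9]
tool_pos: [0.5805, -0.1108, 0.1648]
ft_force: [-0.6, 0.2, -0.1]
tool_pos: [0.5805, -0.1116, 0.1648]
ft_force: [0.6, 0.6, 0.9]
grip_width: 1.0
grasp_force: 0.2
```

```bash
python3 -m crank '[[[-0.0001,-0.001,0,0,0,0],[0,0,0,0,0,0]]]'|grep -E "pos|ft_f|gr"
python3 -m crank '[[[-0.0001,-0.001,0,0,0,0],[0,0,0,0,0,0]]]'|grep -E "pos|ft_f|gr"
python3 -m crank '[[[-0.0001,-0.001,0,0,0,0],[0,0,0,0,0,0]]]'|grep -E "pos|ft_f|gr"
```

```text
tool_pos: [0.5803, -0.1119, 0.1649]
ft_force: [0.5, 3.4, 1.6]
grip_width: 0.999
grasp_force: 1.3
tool_pos: [0.5802, -0.1122, 0.165]
ft_force: [-0.2, 4.7, 1.9]
grip_width: 1.0
grasp_force: 2.4
tool_pos: [0.5801, -0.1125, 0.165]
ft_force: [-1.6, 6.5, 2.0]
grip_width: 0.998
grasp_force: 3.2
```

It's firmly at the stop: the force rises to 6.5 N with no travel. I'll back off, centre, raise and check.

```bash
python3 -m crank '[[[0.0002,0.003,0,0,0,0],[0.0004,0.004,0,0,0,0],[0.0004,0.004,0,0,0,0],[0.0002,0.0035,0,0,0,0],[0,0,0,0,0,0],[0,0,0.006,0,0,0],[0,0,0.01,0,0,0],[0,0,0.015,0,0,0],[0,0,0.02,0,0,0],[0,0,0.025,0,0,0],[0,0,0.025,0,0,0],[0,0,0.02,0,0,0]]]'
python3 -m crank '[[[-0.01,0,0.02,0,0,0],[-0.02,0,0.02,0,0,0],[-0.02,0,0.01,0,0,0],[-0.02,0,0,0,0,0],[0,0,0,0,0,0],[0,0,0,0,0,0]]]'
python3 w.py w8 '{"bin":0.131,"cutter":0.133,"bin_lip":0.191,"bin_grip":0.186,"rail_stop":0.2}'
```

```text
time: 23.77
tool_pos: [0.5817, -0.1006, 0.2892]
ee_rot: [[-0.994, 0.108, 0.003], [0.108, 0.994, -0.001], [-0.003, -0.001, -1.0]]
ft_force: [0.3, -0.9, 0.9]
grip_width: 0.998
grasp_force: 0.0
time: 24.27
tool_pos: [0.5111, -0.1005, 0.3378]
ee_rot: [[-0.994, 0.108, 0.003], [0.108, 0.994, -0.001], [-0.003, -0.001, -1.0]]
ft_force: [0.7, -0.3, 0.6]
grip_width: 0.999
grasp_force: 0.0
24.2667 [ 0.5111 -0.1005  0.3378] yaw y 83.78
bin 0.78 [239. 291.] [ 0.5718 -0.0976  0.131 ]
bin 0.61 [ 68. 420.] [0.4148 0.0403 0.131 ]
cutter 0.95 [249. 291.] [ 0.5821 -0.0986  0.133 ]
bin_lip 0.92 [  5. 465.] [0.3744 0.0535 0.191 ]
bin_lip 0.91 [322. 290.] [ 0.632  -0.1062  0.191 ]
bin_grip 0.64 [266. 292.] [ 0.5769 -0.0987  0.186 ]
bin_grip 0.56 [ 55. 440.] [0.4095 0.0357 0.186 ]
bin_grip 0.24 [ 89. 283.] [ 0.4237 -0.0902  0.186 ]
rail_stop 0.68 [335. 266.] [ 0.6381 -0.1302  0.2   ]
rail_stop 0.37 [240. 291.] [ 0.5458 -0.0971  0.2   ]
```

```bash
python3 -c "
from bench import job_done
print(job_done())"
```

```text
the job is handed in; nothing more can be done
None
```

I handed the job in after about 24 s with the bin hanging level on the upper rail, its lip under the keeper and against the end stop, the cutter inside it and the gripper clear; the hand-in call returned no verdict.

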